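Raise the stamp stand's rail by one rung

TASK

Raise the sliding tool rail of the stamp stand by one rung: lift it by its crossbar until its pawl has swung free above the next rung, then lower it slowly until the pawl sits level on that rung and carries the rail, and let go. Do not let the rail drop, do not bear down on the pawl once it has landed, and leave the stand's neighbours where they are.

Things in the scene. Friction and masses are not known exactly. Their poses are not given: they have to be found in the camera images.
- stand: foot of the stamp stand, a wooden board 130 x 200 x 18 mm fixed to the bench; origin at the centre of its underside, z up, -x is its front (rail and counterweight side), y runs along rail and rungs
- ladder: fixed ladder on the foot, same origin and axes: two wooden uprights (22 x 14 mm, 116 mm apart, tops at 203 mm) and three 10 mm steel rungs in its x = 0 plane. Rung axes above the bench: lowest 75 mm; the others are set by hand in slots, middle 129 mm give or take 14 mm, top 185 mm give or take 3 mm. The rungs do not move
- rail_grip (a point): centre of the sliding rail's wooden crossbar: 16 mm thick (x), 210 long (y), 26 high (z), axes as the stand's; 22 mm in front of the rungs' plane, 226 mm above the bench at the start. Grip it across its thickness from above within 20 mm of here; legs 12 mm wide go down from it 36 mm to either side, hand stamps hang 88 mm to either side
- rail (a joint): height of the rail in its vertical guides (m): 0 on the lowest rung (the start), grows upward, stops at 0.13. It sits on the middle rung at 0.040 to 0.068, on the top one at 0.107 to 0.113. Rail, pawl and stamps weigh 0.55 to 0.95 kg; guide friction is under 1 N, so it falls if let go between rungs
- pawl: dark steel gravity pawl on the rail; origin on its hinge, 142 mm below the crossbar's centre; hinge axis y. Tongue (8 mm thick, 18 wide) reaches 28 mm along +x, counterweight to -x. Seated, it is level (z up) against a stop, its underside on a rung, hinge 9 mm above the rung's axis; the seat gives under 1 mm at 20 N
- pawl_tip (a point): end of the pawl's tongue. As the rail rises the next rung pushes it down (to 1.1 rad), starting 18 mm below the new seat; it swings back level by itself about 16 mm above the new seat. Lowering after that seats it; lowering too early lets the rail back to the old rung
- roll: ring of cork, 48 mm outside, 24 mm hole, 22 mm high, standing flat; a bystander; origin at the middle of its underside
- tin: brass tin with a pale lid, 52 mm diameter, 60 mm high, upright; a bystander; origin at the middle of its underside
- stamp: hand stamp lying down, 122 mm long: turned wooden handle with a brass head; a bystander; origin at the middle of its underside
- block: plain wooden block 90 x 45 x 30 mm; a bystander; origin at the middle of its underside
- mallet: hammer lying on the bench, 220 mm long; a bystander; origin at the middle of its underside
- jar: amber glass jar, 60 mm diameter, 75 mm high; a bystander; origin at the middle of its underside
Mind the look-alikes: they are no part of the job. Leave any yellow look-alike of the stand alone.

How it is judged:
On the way:
1. the rail is lifted 52 mm or more from where it sat (value of joint rail above 0.052 m), for 0.1 s.
At the end, for the whole second after the job is handed in: the rail rests one rung higher, 36 to 72 mm above where it started, at rest (under 20 mm/s), its pawl level within 0.1 rad and pressing on the ladder's rung with more than 3 N (value of joint rail between 0.036 and 0.072 m and angle between pawl's own z axis and vertical below 0.1 rad and contact force between pawl and ladder above 3 N and velocity of joint rail between -0.02 and 0.02 m/s); the robot touches nothing.
It fails at once if the rail drops: it moves down faster than 0.18 m/s (velocity of joint rail below -0.18 m/s).
It fails at once if the pawl is overloaded: it presses on the rung with more than 25 N (contact force between pawl and ladder above 25 N).
It fails at once if the fixed ladder is struck or gripped with more than 20 N (contact force between the fingers and ladder above 20 N).
It fails at once if a bystander is moved by more than 20 mm (distance of any of roll, tin, stamp, block, mallet, jar from where it was at the start of the episode above 0.02 m).
It also fails if it takes over 61 s, if anything falls off the work surface, if the arm or the gripper's body presses on something with over 40 N, if the wrist force passes 120 N, or if a joint passes its speed limit or range.

ROBOT

A 6-joint arm with a two-finger parallel gripper is mounted at the origin on the work surface. World frame = base frame: x ahead of the robot, y to its left, z up, the work surface at z = 0. Lengths are in m, angles in rad, forces in N, time in s.
With the tool pointing down it reaches from about 0.375 to 0.975 m from the base axis. Payload 3.8 kg.
Tool frame: the origin (TCP) lies on the centre line of the jaws, within the pads' length; the fingertips stand 14 mm ahead of it and the grasp point (between the pads) lies 5 mm behind it; z points along the fingers, y is the line along which they close (so a half turn about z gives the same grasp; the last joint's range is limited). The gripper opens to 85 mm and grips with 20 to 120 N. Pads are 22 mm wide; open, the fingers measure 114 mm over their backs; the gripper's body (76 mm by 85 mm) begins 54 mm behind the grasp point. The pads swing forward as they close: fully open they stand 13 mm farther back than shut.
Start: joints at [1.184, 0.264, 1.604, -0, 1.274, -0.037], TCP at [0.231, 0.634, 0.245] pointing down, gripper open.
Joint ranges: [-2.63, 2.63], [-0.94, 2.18], [0.31, 2.57], [-1.31, 4.45], [0, 2.66], [-2.55, 2.55]. Speed limits (rad/s): [2.57, 2.57, 3.14, 3.14, 3.14, 3.14].

INTERFACE

Orientations are given as a rotation vector (axis times angle).
In Python, from workcell import bot, eyes, spot_in gives the robot as it stands.
- The arm moves only by the tool carry_out, never from a script. Its argument "series" is text: rows parted by semicolons, each of 4 numbers parted by spaces: the shift along the world's x, y, z in m, then the turn about the world's z in degrees. In form: tx ty tz roll; .... A call has 1 to 20 rows; each row shifts and turns the commanded pose from where the row before left it; what a row does not reach is not made up. A row lasts 1/8 s, in which the tool goes at most 62.5 mm and 10.7 degrees, less where a joint would pass 70% of its speed; a pose out of reach is approached as far as the arm can. A call is refused whole if a number of a shift passes 0.0625 or a number of a turn 10.7, either way. A call with a gripper value outside its range is refused whole. "jaw" is the gripper command: -1 is shut, 1 is fully open, values between are in proportion, set as the call begins (left out, the last holds). The fingers move at their own pace and stop on an object; "grip_force" is the grip in N (left out, the last holds). Time passes only in rows, so rows that do not move let the fingers close. It gives the time, the measured TCP pose, the force, the opening and the grip force at its end, in the units of the state.
- bot.read_state(): the state, without advancing time (a new reading comes with each control period).
- eyes.read_camera(name): name is "side" or "top" or "wrist"; returns (picture, depth): 384x512x3 uint8, blue, green, red; 384x512 float32, m along the optical axis (not along the pixel's ray), 0 where there is no reading.
- eyes.get_calibration(name): a dict with "K" (3x3 intrinsics, pixels), "distortion" ([k1, k2, p1, p2, k3] as OpenCV has them; the pictures are not rectified), "position" and "rotation" of the camera in the world; the wrist camera has in their place "T_tool_cam" (4x4, takes a point from camera to tool coordinates, whose origin is the TCP and whose axes are the flange's). Camera axes: x right, y down, z forward; pixel columns grow to the right and rows downward; lengths in m; the calibration is good to about 2 mm. A picture is of the moment at which its call begins: read the wrist's pose just before it. get_calibration takes no time and is no camera call.
- bot.finish_job(): hands the job in; it is judged then, once.
Trained networks look in the newest picture that a camera, given by its name, has taken for a name from the list of things; names that differ only in an ending like _2 or _b are one class to them, and where a whole thing is asked for, a point or a joint stands for the part that bears it (a point fixed in the world has none). Each returns a list of dicts, best first, with "score" (0 to 1); they miss things now and then, are a little off and sometimes report something else, mostly with a low value. They report only what shows in the picture. A call takes as long as a camera call. They do not tell look-alikes from the thing itself.
- spot_in(camera, target): "rect" ([centre column, centre row, width, height] in pixels, round what is visible of it).
The state is a dict: "time": time; "q": joint angles; "joint_vel": joint speeds; "joint_torque": joint torques, N m; "tool_pos": TCP position; "tcp_rot": TCP orientation; "wrist_force": force on the tool from outside, world axes, zero at the start; "torque": the same for the moment, N m; "width": opening from 0.0 (shut) to 1.0 (fully open); "grip_force": force on a finger pad.
Only numpy, scipy, OpenCV 4.12 (cv2) and the standard library are available. Lean on these libraries where they do the work, as an engineer would, in place of code of your own. Each camera call takes 0.05 s, during which the arm holds its last target. There are 200 camera calls.

## Working session

There is one attempt and no reset: what is moved stays moved. The work goes in short steps, Python scripts to look and compute and a tool call to move; the robot and the scene stay as the last step left them, time stands still between calls to the robot, and variables do not carry over. Pictures are saved under pics/ and viewed, at most 10 in all, crops included, and the job is handed in when it is done.

Besides the shell and the picture viewer there is one more tool, called after "Request:" by a JSON object that holds its "api" and its "payload", one argument or row to a line. carry_out: Moves the arm, as the interface text tells. Its arguments: {"type":"object","properties":{"series":{"type":"string"},"jaw":{"type":"number"},"grip_force":{"type":"number"}},"required":["series"]}

```bash
mkdir -p pics; cat > h.py <<'E'
import numpy as np, cv2
from workcell import bot, eyes, spot_in
from scipy.spatial.transform import Rotation as R
def cam(name,st=None):
    c=eyes.get_calibration(name);K=np.array(c["K"]);d=np.array(c["distortion"],float)
    if "T_tool_cam" in c:
        T=np.eye(4);T[:3,:3]=R.from_rotvec(st["tcp_rot"]).as_matrix();T[:3,3]=st["tool_pos"]
        T=T@np.array(c["T_tool_cam"]);return K,d,T[:3,:3],T[:3,3]
    r=np.array(c["rotation"]); 
    if r.size==3: r=R.from_rotvec(r).as_matrix()
    elif r.size==4: print("quat?",r)
    return K,d,r,np.array(c["position"])
def pix2w(C,u,v,z):
    K,d,r,p=C;n=cv2.undistortPoints(np.array([[[u,v]]],float),K,d)[0,0]
    return p+r@np.array([n[0]*z,n[1]*z,z])
def cloud(C,D):
    K,d,r,p=C;v,u=np.nonzero(D>0);n=cv2.undistortPoints(np.stack([u,v],1).astype(float)[:,None],K,d)[:,0]
    z=D[v,u];P=np.full(D.shape+(3,),np.nan);P[v,u]=p+(np.c_[n*z[:,None],z])@r.T;return P
def grab(name):
    st=bot.read_state();I,D=eyes.read_camera(name);return I,D,cam(name,st)
E
python3 - <<'E'
from h import *
for n in ["side","top"]:
    I,D,C=grab(n);cv2.imwrite(f"pics/{n}0.png",I);np.savez(f"{n}0.npz",I=I,D=D)
    print(n,C[3],C[2].round(3).tolist())
    for t in ["stand","ladder","rail_grip","pawl","pawl_tip"]:
        print(t,[(round(a["score"],2),np.round(a["rect"]).tolist()) for a in spot_in(n,t)])
print(bot.read_state())
E
```

```text
side [ 0.07145615 -0.96645502  1.04893126] [[0.923, -0.258, 0.285], [-0.384, -0.591, 0.71], [-0.015, -0.765, -0.644]]
stand [(0.95, [223.0, 301.0, 52.0, 115.0]), (0.83, [263.0, 201.0, 41.0, 92.0])]
ladder [(0.95, [221.0, 301.0, 22.0, 82.0]), (0.87, [264.0, 202.0, 13.0, 71.0])]
rail_grip [(0.98, [210.0, 291.0, 15.0, 104.0]), (0.8, [255.0, 191.0, 14.0, 70.0])]
pawl [(0.33, [253.0, 189.0, 15.0, 73.0])]
pawl_tip []
top [0.33593894 0.02760331 1.34013437] [[-0.017, -0.994, 0.112], [-1.0, 0.014, -0.028], [0.026, -0.112, -0.993]]
stand [(0.76, [250.0, 189.0, 67.0, 60.0]), (0.69, [357.0, 262.0, 82.0, 56.0])]
ladder [(0.74, [356.0, 266.0, 51.0, 26.0]), (0.72, [251.0, 179.0, 41.0, 25.0]), (0.47, [246.0, 195.0, 15.0, 16.0])]
rail_grip [(0.82, [251.0, 187.0, 66.0, 42.0]), (0.74, [360.0, 272.0, 77.0, 34.0]), (0.64, [250.0, 188.0, 65.0, 59.0])]
pawl [(0.67, [246.0, 197.0, 10.0, 13.0]), (0.51, [348.0, 274.0, 12.0, 11.0])]
pawl_tip [(0.48, [347.0, 276.0, 12.0, 13.0]), (0.42, [246.0, 195.0, 18.0, 18.0])]
{'time': 0.6, 'q': array([ 1.18409697e+00,  2.63874651e-01,  1.60396095e+00, -4.64051375e-06,
        1.27372055e+00, -3.68950276e-02]), 'joint_vel': array([-0.00020425, -0.00066943,  0.00169291,  0.0004279 , -0.00159027,
       -0.00022512]), 'joint_torque': array([-1.89942043e-04, -5.14640307e+01, -3.67453694e+01,  1.10909339e-04,
        1.22429767e-03, -8.15006132e-06]), 'tool_pos': array([0.23133483, 0.63412902, 0.24531794]), 'tcp_rot': array([5.46669985e-01, 3.09365170e+00, 5.45807382e-05]), 'wrist_force': array([-1.20891165, -0.41970751, -0.37510672]), 'torque': array([ 0.00467932,  0.02855636, -0.01378884]), 'grip_force': 0.0, 'width': 1.000959622909049}
```

```bash
python3 -c "
import cv2,numpy as np
a=[cv2.imread(f'pics/{n}0.png') for n in ('side','top')]
cv2.imwrite('pics/both.png',cv2.resize(np.hstack(a),(800,300)))"
```

```text
(no output)
```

View pics/side0.png

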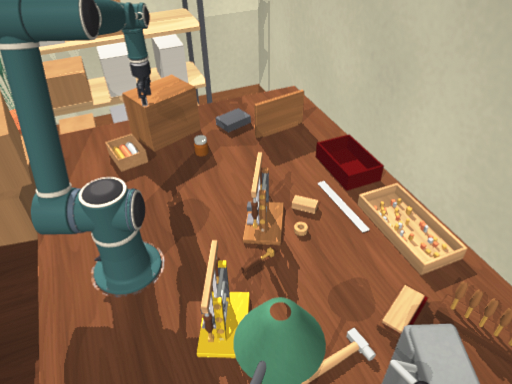

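View pics/top0.png

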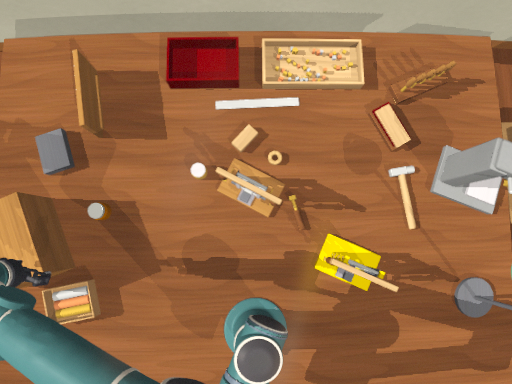

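The pictures show two stands. The wooden-footed one is at side (263,201) and top (250,189). The yellow-footed one is at side (223,301) and top (357,262). The wooden one fits the description; the yellow one is the look-alike to leave alone. Next I'll take an enlarged crop to confirm and measure the crossbar in both views.

```bash
python3 - <<'E'
from h import *
S={}
rois={"top":(205,295,150,225),"side":(235,295,145,250)}
for n in rois:
    f=np.load(n+"0.npz");I,D=f["I"],f["D"];P=cloud(cam(n),D);a,b,c,d=rois[n]
    S[n]=cv2.resize(I[c:d,a:b],None,fx=5 if n=="top" else 5,fy=5,interpolation=cv2.INTER_CUBIC)
    Q=P[c:d,a:b].reshape(-1,3);m=Q[:,2]>0.222   # crossbar region
    q=Q[m];q=q[np.abs(q-np.median(q,0)).max(1)<0.16]
    print(n,len(q),"zmax pct",np.percentile(q[:,2],[50,90,98]).round(4))
    r=cv2.minAreaRect(q[:,:2].astype(np.float32)*1000);print(" rect mm",r)
    bp=cv2.boxPoints(r).round(1).tolist();print(bp)
    F=Q[(Q[:,2]>0.012)&(Q[:,2]<0.024)];print(" foot",cv2.minAreaRect(F[:,:2].astype(np.float32)*1000),len(F))
h=max(s.shape[0] for s in S.values())
im=np.hstack([cv2.copyMakeBorder(s,0,h-s.shape[0],0,0,0) for s in S.values()])
cv2.imwrite("pics/crop1.png",im);print(im.shape)
E
```

```text
top 433 zmax pct [0.2384 0.241  0.2425]
 rect mm ((466.05316162109375, 19.73668670654297), (209.63504028320312, 16.661666870117188), 61.61768341064453)
[[408.8999938964844, -68.5], [423.6000061035156, -76.4000015258789], [523.2000122070312, 108.0], [508.5, 115.9000015258789]]
 foot ((499.7839660644531, 11.49188232421875), (310.91070556640625, 227.88160705566406), 87.68793487548828) 1399
side 234 zmax pct [0.2373 0.24   0.241 ]
 rect mm ((464.0281066894531, 15.907577514648438), (213.40179443359375, 16.316402435302734), 61.7980842590332)
[[406.3999938964844, -74.30000305175781], [420.79998779296875, -82.0], [521.5999755859375, 106.0999984741211], [507.29998779296875, 113.80000305175781]]
 foot ((494.48846435546875, -19.90185546875), (241.8601837158203, 173.7950439453125), 61.525634765625) 1020
(525, 750, 3)
```

View pics/crop1.png

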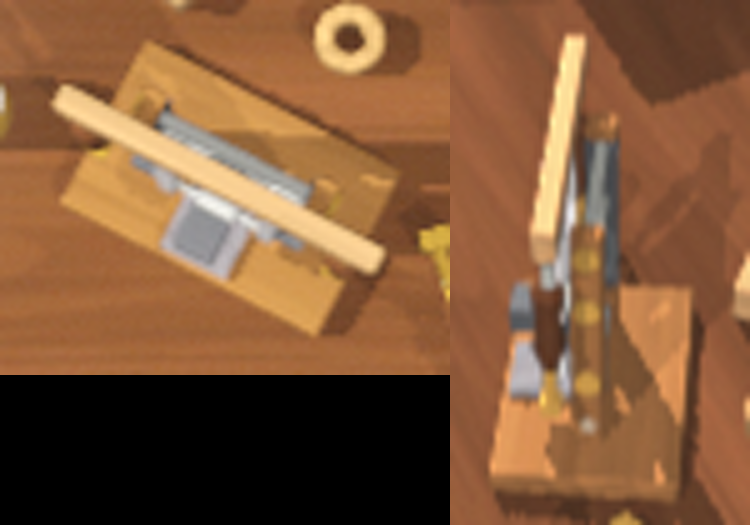

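The crop confirms it: natural wood foot, pawl and counterweight on the side facing the robot. The bar centre is about (0.465, 0.018), its top is at about 0.239, and it runs at 61.7°. I'll move above it, turning -98°, then check with the wrist camera.

Request:
{"api": "carry_out", "payload": {
  "series": "0 0 0.03 0;0 0 0.03 0;0 0 0.03 0;0.0145 -0.038 0 -6.1;0.0145 -0.038 0 -6.1;0.0145 -0.038 0 -6.1;0.0145 -0.038 0 -6.1;0.0145 -0.038 0 -6.1;0.0145 -0.038 0 -6.1;0.0145 -0.038 0 -6.1;0.0145 -0.038 0 -6.1;0.0145 -0.038 0 -6.1;0.0145 -0.038 0 -6.1;0.0145 -0.038 0 -6.1;0.0145 -0.038 0 -6.1;0.0145 -0.038 0 -6.1;0.0145 -0.038 0 -6.1;0.0145 -0.038 0 -6.1;0.0145 -0.038 0 -6.1;0 0 0 0",
  "jaw": 1
}}

```text
time: 3.1
tool_pos: [0.4639, 0.024, 0.3354]
tcp_rot: [2.691, 1.621, -0.0]
wrist_force: [0.3, 0.1, 0.4]
width: 1.001
grip_force: 0.0
```

```bash
python3 - <<'E'
from h import *
st=bot.read_state();print(st["time"],st["tool_pos"],st["wrist_force"])
M=R.from_rotvec(st["tcp_rot"]).as_matrix();print("tool y ang",np.degrees(np.arctan2(M[1,1],M[0,1])))
I,D,C=grab("wrist");cv2.imwrite("pics/w1.png",I)
P=cloud(C,D).reshape(-1,3)
q=P[(P[:,2]>0.222)&(P[:,2]<0.26)];q=q[np.hypot(q[:,0]-.465,q[:,1]-.018)<.12]
print(len(q),np.percentile(q[:,2],[5,50,95]),cv2.minAreaRect(q[:,:2].astype(np.float32)*1000))
t=q[q[:,2]>np.percentile(q[:,2],50)-.004]
v=np.linalg.svd(t[:,:2]-t[:,:2].mean(0),full_matrices=False)[2][0];print("dir",np.degrees(np.arctan2(v[1],v[0])),t.mean(0),cv2.minAreaRect(t[:,:2].astype(np.float32)*1000))
E
```

```text
3.1 [0.46387209 0.0240367  0.33535842] [0.26260518 0.09484241 0.43948475]
tool y ang -27.875457082355183
3967 [0.2369143  0.23885422 0.23999988] ((463.57916259765625, 18.516868591308594), (208.28379821777344, 16.03542709350586), 61.58281707763672)
dir -118.47310845938574 [0.47018442 0.0308953  0.23873629] ((463.6039733886719, 18.503997802734375), (208.26815795898438, 16.01675796508789), 61.655338287353516)
```

View pics/w1.png

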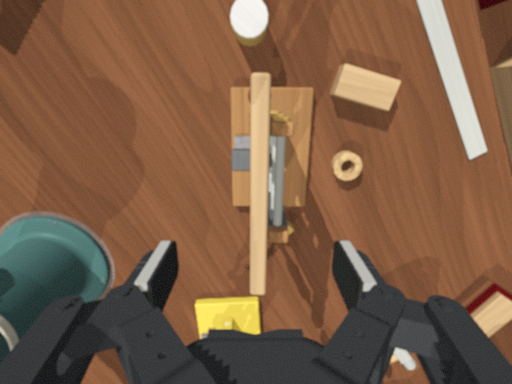

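The wrist view shows the bar upright at column 259, rows 72–295. The measured centre is (0.4636, 0.0185), top 0.239, with no neighbour near the fingers. I'll descend to TCP z 0.224.

Request:
{"api": "carry_out", "payload": {
  "series": "0 -0.0055 -0.02 -0.5;0 0 -0.025 0;0 0 -0.025 0;0 0 -0.02 0;0 0 -0.015 0;0 0 -0.0065 0;0 0 0 0",
  "jaw": 1
}}

```text
time: 4.03
tool_pos: [0.4631, 0.0209, 0.2234]
tcp_rot: [-2.694, -1.615, 0.001]
wrist_force: [0.1, 0.2, 0.6]
width: 1.0
grip_force: 0.0
```

Request:
{"api": "carry_out", "payload": {
  "series": "0 0 0 0;0 0 0 0;0 0 0 0;0 0 0 0;0 0 0 0;0 0 0 0;0 0 0 0;0 0 0 0;0 0 0 0;0 0 0 0",
  "jaw": -1,
  "grip_force": 60
}}

```text
time: 5.28
tool_pos: [0.4658, 0.0194, 0.2246]
tcp_rot: [2.691, 1.612, 0.006]
wrist_force: [7.2, -4.2, -2.5]
width: 0.178
grip_force: 61.2
```

Request:
{"api": "carry_out", "payload": {
  "series": "0.0025 -0.0015 0 0;0 0 0 0;0 0 0.004 0;0 0 0.004 0;0 0 0.004 0;0 0 0.004 0;0 0 0.004 0;0 0 0 0;0 0 0 0"
}}

```text
time: 6.4
tool_pos: [0.4658, 0.0193, 0.2439]
tcp_rot: [-2.695, -1.615, -0.0]
wrist_force: [4.6, 3.3, -6.4]
width: 0.173
grip_force: 60.7
```

```bash
python3 - <<'E'
from h import *
st=bot.read_state();print(st["time"],st["tool_pos"],st["wrist_force"],st["torque"],st["width"])
P=[]
for n in ["top","side"]:
    I,D,C=grab(n);np.savez(n+"1.npz",I=I,D=D)
    Q=cloud(C,D);a,b,c,d=dict(top=(205,295,150,225),side=(235,295,145,250))[n]
    cv2.imwrite(f"pics/{n}1.png",cv2.resize(I[c:d,a:b],None,fx=5,fy=5,interpolation=cv2.INTER_CUBIC))
    Q0=cloud(C,np.load(n+"0.npz")["D"])
    # points in stand frame: origin at the bar centre
    e=np.array([.8796,-.4757]);y=np.array([.4757,.8796])
    for k,X in(("0",Q0),("1",Q)):
        q=X[c:d,a:b].reshape(-1,3);q=q[np.isfinite(q).all(1)];w=q[:,:2]-[.4636,.0185];sx=w@e;sy=w@y
        m=(abs(sx-22)<1e9)&(sx>.010)&(sx<.034)&(abs(sy)<.05)&(q[:,2]>.03)
        print(n,k,m.sum(),"z hist 5mm",[(int(i*5),int(v)) for i,v in enumerate(np.histogram(q[m,2],np.arange(0,.26,.005))[0]) if v])
E
```

```text
6.4 [0.46580131 0.01932852 0.24386922] [ 4.60968076  3.26172894 -6.40366056] [ 0.47928238 -0.54351443 -0.17662223] 0.17299398137316857
top 0 146 z hist 5mm [(140, 18), (145, 15), (180, 4), (185, 60), (190, 46), (195, 1), (200, 2)]
top 1 432 z hist 5mm [(145, 3), (180, 2), (185, 14), (190, 4), (195, 1), (200, 1)]
side 0 115 z hist 5mm [(35, 5), (40, 1), (45, 1), (50, 2), (65, 2), (70, 2), (75, 2), (80, 2), (85, 2), (90, 1), (95, 2), (100, 1), (110, 2), (120, 2), (125, 1), (130, 2), (135, 1), (140, 4), (145, 8), (150, 2), (155, 3), (160, 1), (165, 2), (170, 3), (175, 2), (180, 6), (185, 40), (190, 8), (195, 1), (200, 3), (205, 1)]
side 1 296 z hist 5mm [(30, 2), (35, 4), (40, 3), (45, 1), (50, 1), (60, 1), (70, 1), (75, 3), (85, 1), (90, 2), (95, 2), (100, 1), (105, 1), (110, 2), (120, 2), (125, 1), (130, 2), (135, 1), (140, 7), (145, 5), (150, 3), (155, 2), (160, 3), (165, 2), (170, 2), (175, 2), (180, 4), (185, 37), (190, 13), (195, 2), (200, 1), (225, 1), (235, 5), (240, 7), (245, 4), (250, 7)]
```

View pics/side1.png

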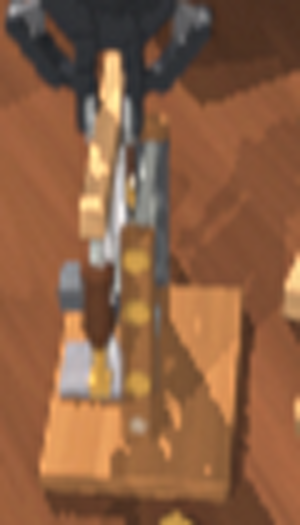

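The side crop shows the bar gripped and risen. The rung-end marks are at rows 262, 312 and 383, which puts the middle rung axis near 0.140. The depth cloud agrees (rung surface about 0.145). So the seat is about 0.065 and the pawl should be free at about 0.081, with the top rung first touching at 0.089 or higher. I'll lift to about 0.086, in two stages.

Request:
{"api": "carry_out", "payload": {
  "series": "0.0014 0.0005 0 0;0 0 0.004 0;0 0 0.004 0;0 0 0.004 0;0 0 0.004 0;0 0 0.004 0;0 0 0.004 0;0 0 0.004 0;0 0 0.004 0;0 0 0.004 0;0 0 0.004 0;0 0 0 0;0 0 0 0"
}}

```text
time: 8.12
tool_pos: [0.4658, 0.0194, 0.2836]
tcp_rot: [-2.694, -1.614, 0.005]
wrist_force: [-6.3, -0.0, -7.0]
width: 0.176
grip_force: 60.6
```

Request:
{"api": "carry_out", "payload": {
  "series": "0 0 0.004 0;0 0 0.004 0;0 0 0.004 0;0 0 0.004 0;0 0 0.004 0;0 0 0.004 0;0 0 0.003 0;0 0 0 0;0 0 0 0;0 0 0 0"
}}

```text
time: 9.38
tool_pos: [0.4659, 0.0193, 0.3109]
tcp_rot: [-2.694, -1.614, 0.005]
wrist_force: [-8.0, -0.6, -6.8]
width: 0.177
grip_force: 61.4
```

```bash
python3 - <<'E'
from h import *
st=bot.read_state();print(st["time"],st["tool_pos"],st["wrist_force"],st["torque"],st["width"])
I,D,C=grab("top");J,E,C2=grab("side");P=cloud(C,D);P2=cloud(C2,E)
e=np.array([.8796,-.4757]);y=np.array([.4757,.8796])
for q in(P,P2):
    q=q[np.isfinite(q).all(2)];w=q[:,:2]-[.4636,.0185];sx=w@e;sy=w@y
    for lo,hi in((.06,.104),(-.104,-.06)):
        t=q[(abs(sx)<.010)&(sy>lo)&(sy<hi)&(q[:,2]>.24)&(q[:,2]<.345)];print("bar end top z",len(t),np.percentile(t[:,2],[50,90]).round(4) if len(t) else 0)
A=[cv2.resize(I[150:230,200:300],(500,400),interpolation=cv2.INTER_CUBIC),cv2.resize(J[145:250,235:295],(229,400),interpolation=cv2.INTER_CUBIC)]
cv2.imwrite("pics/c2.png",np.hstack(A))
E
```

```text
9.375 [0.46586846 0.01934475 0.3108979 ] [-7.97415146 -0.58727906 -6.8408368 ] [ 0.03345459  0.82052264 -0.19716655] 0.17667155396740383
bar end top z 0 0
bar end top z 25 [0.3232 0.3266]
bar end top z 2 [0.2811 0.3133]
bar end top z 130 [0.3021 0.3253]
```

View pics/c2.png

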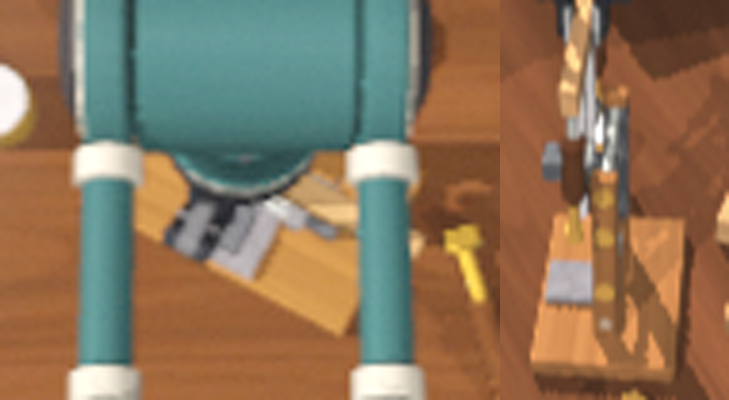

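The crop shows the counterweight hanging level at (553,160), relative to the bar as it was before, and the bar top is at 0.325, so the rail is at about 0.086 and the pawl is free. Now I'll lower slowly and watch the vertical force.

Request:
{"api": "carry_out", "payload": {
  "series": "-0.0008 0 -0.001 0;0 0 -0.002 0;0 0 -0.002 0;0 0 -0.002 0;0 0 -0.002 0;0 0 -0.002 0;0 0 -0.002 0;0 0 -0.001 0;0 0 0 0;0 0 0 0"
}}

```text
time: 10.72
tool_pos: [0.4658, 0.0194, 0.2968]
tcp_rot: [-2.695, -1.615, 0.002]
wrist_force: [-5.1, -0.9, -6.9]
width: 0.173
grip_force: 61.2
```

Request:
{"api": "carry_out", "payload": {
  "series": "0 0 -0.001 0;0 0 -0.001 0;0 0 0 0;0 0 0 0"
}}

```text
time: 11.22
tool_pos: [0.4658, 0.0193, 0.2948]
tcp_rot: [-2.695, -1.615, 0.002]
wrist_force: [-5.4, -0.2, -7.2]
width: 0.174
grip_force: 61.4
```

Rail at about 0.070, still hanging freely.

Request:
{"api": "carry_out", "payload": {
  "series": "0 0 -0.001 0;0 0 -0.001 0;0 0 0 0;0 0 0 0"
}}

```text
time: 11.72
tool_pos: [0.4658, 0.0193, 0.2928]
tcp_rot: [-2.695, -1.614, 0.002]
wrist_force: [-5.0, -0.3, -7.2]
width: 0.172
grip_force: 61.4
```

Request:
{"api": "carry_out", "payload": {
  "series": "0 0 -0.001 0;0 0 -0.0005 0;0 0 0 0;0 0 0 0"
}}

```text
time: 12.22
tool_pos: [0.4658, 0.0194, 0.2914]
tcp_rot: [-2.695, -1.615, 0.002]
wrist_force: [-4.9, -0.2, -6.5]
width: 0.173
grip_force: 61.4
```

Request:
{"api": "carry_out", "payload": {
  "series": "0 0 -0.001 0;0 0 -0.0005 0;0 0 0 0;0 0 0 0"
}}

```text
time: 12.72
tool_pos: [0.4658, 0.0193, 0.29]
tcp_rot: [-2.695, -1.614, 0.002]
wrist_force: [-5.8, 0.5, -6.5]
width: 0.176
grip_force: 61.4
```

Request:
{"api": "carry_out", "payload": {
  "series": "0 0 -0.001 0;0 0 -0.0005 0;0 0 0 0;0 0 0 0"
}}

```text
time: 13.22
tool_pos: [0.4659, 0.0194, 0.2898]
tcp_rot: [2.695, 1.615, -0.001]
wrist_force: [-9.1, -0.7, -0.5]
width: 0.171
grip_force: 62.2
```

The pawl has landed: the tool stopped at rail ≈ 0.065 and the vertical load has gone to about 0. Releasing.

Request:
{"api": "carry_out", "payload": {
  "series": "-0.0008 0 0 0;0 0 0 0"
}}

```text
time: 13.48
tool_pos: [0.4659, 0.0194, 0.2898]
tcp_rot: [2.694, 1.614, 0.001]
wrist_force: [-5.6, -0.9, 0.0]
width: 0.175
grip_force: 62.2
```

Request:
{"api": "carry_out", "payload": {
  "series": "0 0 0 0;0 0 0 0;0 0 0 0;0 0 0 0;0 0 0 0;0 0 0 0;0 0 0 0;0 0 0 0",
  "jaw": 1
}}

```text
time: 14.48
tool_pos: [0.4656, 0.0196, 0.2882]
tcp_rot: [-2.695, -1.615, 0.0]
wrist_force: [0.0, -1.0, 0.6]
width: 1.004
grip_force: 0.0
```

Request:
{"api": "carry_out", "payload": {
  "series": "0 0 0.005 0;0 0 0.01 0;0 0 0.02 0;0 0 0.03 0;0 0 0.03 0;0 0 0.03 0;0 0 0.02 0;0 0 0 0;0 0 0 0"
}}

```text
time: 15.6
tool_pos: [0.4653, 0.0196, 0.4323]
tcp_rot: [-2.694, -1.614, 0.002]
wrist_force: [-0.8, 0.5, -0.4]
width: 1.002
grip_force: 0.0
```

```bash
python3 - <<'E'
from h import *
st=bot.read_state();print(st["time"],st["tool_pos"],st["wrist_force"],st["width"])
e=np.array([.8796,-.4757]);y=np.array([.4757,.8796])
I,D,C=grab("wrist");J,E,C2=grab("side")
for q in(cloud(C,D),cloud(C2,E)):
    q=q[np.isfinite(q).all(2)];w=q[:,:2]-[.4636,.0185];sx=w@e;sy=w@y
    t=q[(abs(sx)<.010)&(abs(sy)<.1)&(q[:,2]>.22)&(q[:,2]<.345)];print("bar top z",len(t),np.percentile(t[:,2],[25,50,90]).round(4))
A=[cv2.resize(I,(500,375)),cv2.resize(J[145:250,235:295],(214,375),interpolation=cv2.INTER_CUBIC)]
cv2.imwrite("pics/c3.png",np.hstack(A))
E
```

```text
15.6 [0.46531741 0.01962894 0.43231948] [-0.77242537  0.45065436 -0.39999969] 1.0019276541301354
bar top z 3061 [0.3036 0.3042 0.3051]
bar top z 324 [0.2487 0.301  0.3045]
```

View pics/c3.png

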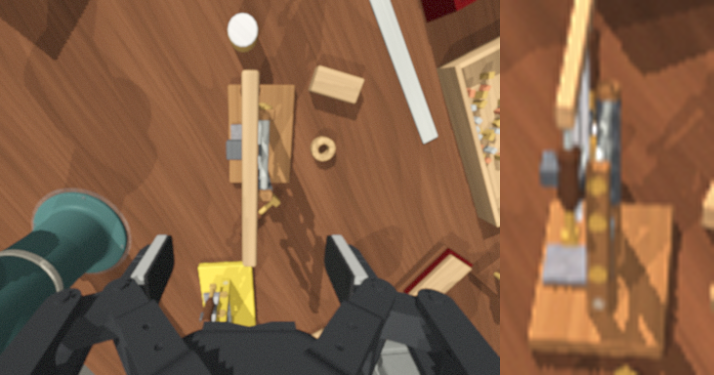

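The picture shows the gripper clear, the bar (column 250) standing at 0.304 and so at rail ≈ 0.065, the counterweight level at (548,168), and the neighbours in place. Handing in.

```bash
python3 -c "
from workcell import bot
print(bot.finish_job())"
```

```text
the job is handed in; nothing more can be done
None
```

The rail now sits one rung higher, about 65 mm above its start, with the pawl seated on the middle rung; the gripper let go and backed clear, and the job is handed in (it returned no verdict).

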